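# Lock the matching slide rack into the analyser's loading dock

## Robot

A 6-joint arm with a two-finger parallel gripper is mounted at the origin on the work surface. World frame = base frame: x ahead of the robot, y to its left, z up, the work surface at z = 0. Lengths are in m, angles in rad, forces in N, time in s.
With the tool pointing down it reaches from about 0.275 to 1 m from the base axis. Payload 8.4 kg.
Tool frame: the origin (TCP) lies on the centre line of the jaws, within the pads' length; the fingertips stand 17 mm ahead of it and the grasp point (between the pads) lies 2 mm behind it (bot.tcp_to_tips is the y of the fingertips in the tool frame, in m); y points along the fingers, z is the direction in which the jaws open and shut, and the axes are right-handed (so a half turn about y gives the same grasp; the last joint's range is limited). The gripper opens to 85 mm and grips with 20 to 120 N. Pads are 22 mm wide; open, the fingers measure 114 mm over their backs; the gripper's body (76 mm by 85 mm) begins 54 mm behind the grasp point. The pads swing forward as they close: fully open they stand 13 mm farther back than shut.
Start: joints at [1.105, 0.353, 1.633, -0, 1.155, -0.002], TCP at [0.28, 0.559, 0.248] pointing down, gripper open.
Joint ranges: [-2.63, 2.63], [-0.92, 2.1], [0.06, 2.66], [-1.3, 4.44], [0, 2.69], [-3.02, 3.02]. Speed limits (rad/s): [2.22, 2.22, 2.79, 3.14, 3.14, 3.14].

## Interface

Orientations are given as a unit quaternion [x, y, z, w].
In Python, from workcell import bot, hand, kinematics, get_obs, vision, hand_in gives the robot as it stands. The module is installed in compiled form; this text tells all that it offers. Calls block until the motion is done:
- bot.reach(position, orientation): joint-space move of the TCP to a pose.
- bot.servo_line(position, ori=None, velocity=0.15): straight line of the TCP; ori=None keeps the orientation; velocity is the mean speed in m/s.
- bot.goto_joints(angles): joint-space move.
- hand.move_gripper(opening, strength=None): finger opening in m; strength is the grip in N (None keeps the last); returns when the fingers have stopped.
- bot.dwell(seconds).
- kinematics.solve_ik(position, orientation): joint angles nearest the present ones, or None.
- get_obs(): the state.
- vision.read_camera(name): name is "scene" or "top" or "wrist"; returns a dict with "frame" (400x640x3 uint8, red, green, blue), "intrinsics" (3x3 intrinsics, pixels), "view" (4x4, takes a point from world to camera coordinates). Camera axes: x right, y down, z forward; pixel columns grow to the right and rows downward; lengths in m; the calibration is good to about 2 mm. A picture is of the moment at which its call begins. There is no depth.
A pose or a line that the arm cannot do raises bot.IKError and nothing moves.
- hand_in(): hands the job in, once; it reports no verdict.
The state is a dict: "time_s": time; "joint_pos": joint angles; "joint_vel": joint speeds; "joint_efforts": joint torques, N m; "position": TCP position; "orientation": TCP orientation; "wrist_force": force on the tool from outside, world axes, zero at the start; "ft_torque": the same for the moment, N m; "gripper_width": finger opening in m.
Only numpy, scipy, OpenCV 4.12 (cv2) and the standard library are available. Lean on these libraries where they do the work, as an engineer would, in place of code of your own. Each camera call takes 0.05 s, during which the arm holds its last target. There are 200 camera calls.

## Task

Of the three grey slide racks, take the one whose length matches the pocket of the loading dock, and set it down gently (do not drop it) fully home and flat on the pocket floor. Then lock it in: press the orange captive knob down against its spring and, while it is down, turn it clockwise (seen from above) about a quarter turn to its stop, so that its steel tongue lies over the rack's end tab and the knob stays down when you let go. Leave the other two racks and the other things on the bench where they are.

Things in the scene. Friction and masses are not known exactly. Their poses are not given: they have to be found in the camera images.
- dock: loading dock fixed to the bench: white base 172 mm long (local y) x 74 mm wide (local x) x 15 mm high, with a blue-walled rectangular pocket and, towards its local +y end, the orange locking knob. Origin: centre of its underside, z up. Pocket centre at local (0, -25) mm, knob axis at local (0, 55) mm.
- pocket (a point): centre of the pocket's floor, 15 mm above the bench; axes as the dock's. The pocket is 109 mm long (y) x 49 mm wide (x) inside; its walls are 5 mm thick and rise 8 mm above the floor. The medium rack fits it with 2.5 mm play on each side.
- rack_short: grey open-topped slide rack with glass slides. Base plate 88 mm long (local y) x 44 wide (x) x 12 high; above it a 64 mm long x 44 wide part up to 45 mm, leaving a tab 12 mm long and 12 high at each end. Origin: centre of the underside, z up; a half turn about z changes nothing. About 0.18 kg. The short one: too short for the pocket, leave it.
- rack_medium: grey open-topped slide rack with glass slides. Base plate 104 mm long (local y) x 44 wide (x) x 12 high; above it a 80 mm long x 44 wide part up to 45 mm, leaving a tab 12 mm long and 12 high at each end. Origin: centre of the underside, z up; a half turn about z changes nothing. About 0.18 kg. The middle-sized one: it matches the pocket.
- rack_long: grey open-topped slide rack with glass slides. Base plate 120 mm long (local y) x 44 wide (x) x 12 high; above it a 96 mm long x 44 wide part up to 45 mm, leaving a tab 12 mm long and 12 high at each end. Origin: centre of the underside, z up; a half turn about z changes nothing. About 0.18 kg. The long one: too long for the pocket, leave it.
- knob_grip (a point): on the knob's vertical axis at the height to grip, 78 mm above the bench when up. The orange grip bar is 44 mm long (local x), 14 thick (local y), 30 high: from 22 below to 8 above this point; a black disc of 44 mm diameter lies right below it. z up; turns with the knob. At the start local x is roughly the dock's +x, locked it is the dock's -y.
- tongue_tip (a point): tip of the knob's steel tongue (14 wide, 7 thick), 35 mm from the knob's axis along the grip bar's local +x, at mid thickness, 41.5 mm above the bench when up. At the start it points to the dock's +x, clear of the pocket; locked it lies over the rack's tab (dock's -y).
- plunger (a joint): how far the knob is pressed down, m: 0 up (spring), 0.010 fully down. The knob's pin must be at least 0.008 down before it can turn past 0.19 rad; once turned, the ledge keeps it about 0.007 down. The spring pushes back with about 1.5 N at first and 7.5 N fully down.
- knob (a joint): knob turn, rad, clockwise from above: about 0 to 0.1 at the start, 1.45 at its stop (locked). Stiff turning torque about 0.05 Nm.
- mouse: black computer mouse, 65 x 60 x 35 mm; origin at the centre of its underside. Leave it.
- oil_bottle: amber bottle, 44 mm diameter, 85 mm high, black cap; origin at the centre of its underside. Leave it.
- slide_carton: white and blue carton, 90 x 150 x 45 mm; origin at the centre of its underside. Leave it.
- slide_tray: white flat tray with three stained slides, 100 x 140 x 12 mm; origin at the centre of its underside. Leave it.
Not all that is in view belongs to the job. There is more than one size of the dock; the job needs the larger.

How it is judged:
By the outcome, as a careful person would: the job done as asked, in the order asked, and still so for the second after the job is handed in, with the robot touching nothing.
It also fails if it takes over 54 s, if anything falls off the work surface, if the arm or the gripper's body presses on something with over 40 N, if the wrist force passes 120 N, or if a joint passes its speed limit or range.

## Working session

There is one attempt and no reset: what is moved stays moved. The work goes in short steps, each a Python script; the robot and the scene stay as the last script left them, time stands still between calls to the robot, and variables do not carry over. Pictures are saved under pics/ and viewed, on a budget of 10 in all, crops included, one or two more only if the job needs it, and the job is handed in when it is done.

```bash
mkdir -p pics; python3 - <<'E'
from workcell import *
import cv2,numpy as np,pickle
d={}
for n in("top","scene"):
    r=vision.read_camera(n);d[n]=r
    cv2.imwrite(f"pics/{n}0.png",r["frame"][:,:,::-1])
    print(n,r["intrinsics"].tolist(),np.round(r["view"],4).tolist())
pickle.dump(d,open("cam0.pkl","wb"))
o=get_obs();print(o["time_s"],o["position"],o["orientation"],bot.tcp_to_tips)
E
```

```text
top [[510.92954799751885, 0.0, 319.161657877801], [0.0, 510.92954799751885, 196.716099021222], [0.0, 0.0, 1.0]] [[0.0066, -0.9999, 0.0079, -0.0819], [-0.9982, -0.0071, -0.0597, 0.631], [0.0598, -0.0075, -0.9982, 1.6231], [0.0, 0.0, 0.0, 1.0]]
scene [[479.73082457350074, 0.0, 319.4506368532735], [0.0, 479.73082457350074, 199.320525302427], [0.0, 0.0, 1.0]] [[-0.809, 0.5877, 0.0083, 0.5289], [0.5023, 0.6987, -0.5094, -0.2206], [-0.3052, -0.408, -0.8605, 1.6258], [0.0, 0.0, 0.0, 1.0]]
0.1 [0.27941536 0.55860667 0.24761867] [ 0.68861468 -0.16262413  0.16241065 -0.68773977] 0.017
```

View pics/top0.png

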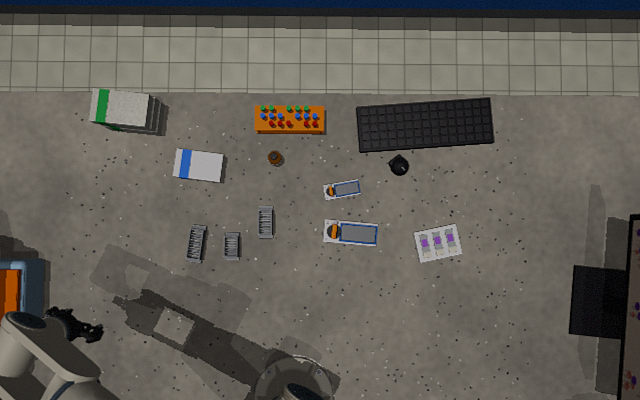

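View pics/scene0.png

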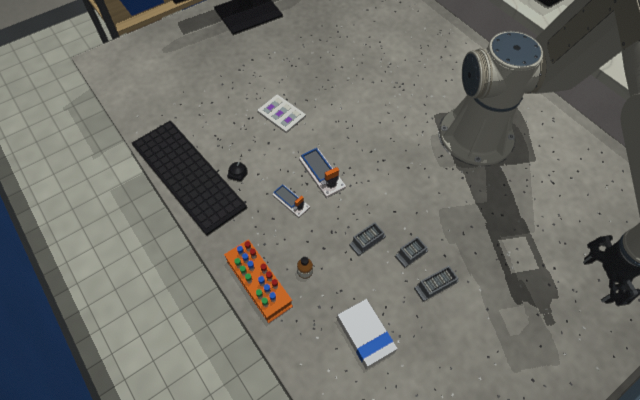

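Top view: the large dock is at about (350,233) with its knob at the left end (333,232). The racks are long (197,243), short (232,246) and medium (265,222). The small dock is at (343,189). Next I'll take close wrist views, first of the dock and then of the rack.

```bash
cat > h.py <<'E'
from workcell import *
import cv2,numpy as np,pickle
from scipy.spatial.transform import Rotation as Rn
def ray(r,px,z):
    """pixels (N,2) -> world points on plane z"""
    V=np.array(r["view"]);K=np.array(r["intrinsics"]);R,t=V[:3,:3],V[:3,3]
    p=np.atleast_2d(np.array(px,float));d=(np.linalg.inv(K)@np.c_[p,np.ones(len(p))].T).T@R
    c=-R.T@t
    return c+d*((z-c[2])/d[:,2])[:,None]
def ori(th):
    """tool down, jaws opening along world angle th"""
    y=np.array([0,0,-1.]);z=np.array([np.cos(th),np.sin(th),0])
    return Rn.from_matrix(np.c_[np.cross(y,z),y,z]).as_quat()
def shot(n,name):
    r=vision.read_camera(n);pickle.dump(r,open(name+".pkl","wb"))
    cv2.imwrite(f"pics/{name}.png",r["frame"][:,:,::-1]);return r
E
python3 - <<'E'
from h import *
r=pickle.load(open("cam0.pkl","rb"))["top"]
for n,px,z in(("dock",(351,234),.015),("knob",(333,232),.08),("med",(265,222),.045),("short",(232,246),.045),("long",(197,243),.045)):
    print(n,ray(r,px,z)[0].round(3))
d=ray(r,(351,234),.015)[0];m=ray(r,(265,222),.045)[0]
o=get_obs();z=Rn.from_quat(o["orientation"]).as_matrix()[:,2];th=np.arctan2(z[1],z[0]);print("jaw angle",th)
for k in(0,np.pi/2,np.pi,-np.pi/2):
    q=kinematics.solve_ik([d[0],d[1],.35],ori(k));print(k,None if q is None else np.round(q,2))
E
```

```text
dock [ 0.513 -0.181  0.015]
knob [ 0.519 -0.121  0.08 ]
med [0.549 0.093 0.045]
short [0.473 0.195 0.045]
long [0.482 0.305 0.045]
jaw angle 1.1069813956396892
0 [-0.34  0.14  1.68 -0.    1.32 -0.34]
1.5707963267948966 [-0.34  0.14  1.68 -0.    1.32 -1.91]
3.141592653589793 [-0.34  0.14  1.68 -0.    1.32  2.8 ]
-1.5707963267948966 [-0.34  0.14  1.68 -0.    1.32  1.23]
```

```bash
python3 - <<'E'
from h import *
bot.reach([.50,-.15,.33],ori(0));a=shot("wrist","w_dock")
bot.reach([.53,.10,.33],ori(0));b=shot("wrist","w_rack")
for r in(a,b):
    V=np.array(r["view"]);print("cam",(-V[:3,:3].T@V[:3,3]).round(3),V[2,:3].round(2))
print(get_obs()["time_s"])
cv2.imwrite("pics/both.png",np.vstack([a["frame"],b["frame"]])[:,:,::-1][:, :])
im=cv2.imread("pics/both.png");cv2.imwrite("pics/both.png",cv2.resize(im,(480,600)))
E
```

```text
cam [ 0.5   -0.065  0.455] [ 0.   -0.33 -0.94]
cam [0.53  0.184 0.455] [ 0.   -0.33 -0.94]
3.8333
```

View pics/w_dock.png

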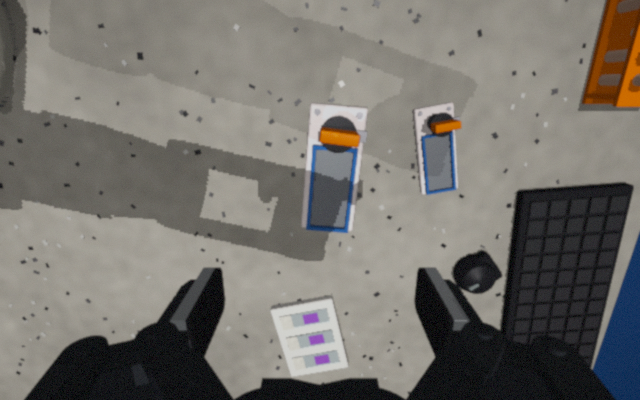

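View pics/w_rack.png

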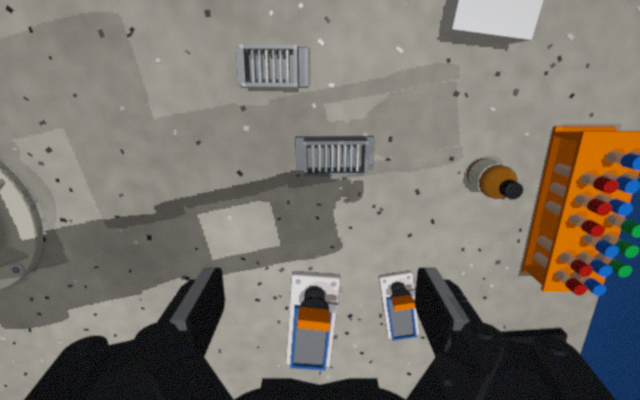

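Wrist views: the large dock is at (336,167) with its knob at (339,133), and the knob end faces the camera (+y). The medium rack is at (335,156) with its long axis along world x, so it needs a quarter turn. Next I'll segment the dock and the rack.

```bash
python3 - <<'E'
from h import *
a=pickle.load(open("w_dock.pkl","rb"));b=pickle.load(open("w_rack.pkl","rb"))
def blob(m,seed):
    n,l,s,c=cv2.connectedComponentsWithStats(m.astype(np.uint8));k=1+np.argmin(np.hypot(*(c[1:]-seed).T)+1e3*(s[1:,4]<60));return l==k
def rect(m,r,z):
    ys,xs=np.nonzero(m);P=ray(r,np.c_[xs,ys],z)[:,:2]*1000
    return cv2.minAreaRect(P.astype(np.float32))
outs=[]
h=cv2.cvtColor(a["frame"],cv2.COLOR_RGB2HSV)
roi=np.zeros((400,640),bool);roi[90:250,290:385]=1
blue=roi&(h[...,0]>100)&(h[...,0]<125)&(h[...,1]>130)
print("blue",rect(blue,a,.023))
org=roi&(h[...,0]>5)&(h[...,0]<22)&(h[...,1]>170)
print("orange",rect(org,a,.086), rect(org,b,.086) if 0 else "")
f=b["frame"].astype(int);d=f[...,0]-f[...,2]
print("floor R-B",np.median(d[200:260,350:420]),"rack",np.median(d[148:165,315:360]),f[138,330],f[155,300],f[155,369])
roi=np.zeros((400,640),bool);roi[120:190,280:390]=1
m=roi&(d<4);m=cv2.morphologyEx(m.astype(np.uint8),cv2.MORPH_CLOSE,np.ones((5,5)));m=blob(m,(335,156))
print("rack",rect(m,b,.045),rect(m,b,.012))
ca=cv2.resize(a["frame"][95:245,280:380],None,fx=4,fy=4,interpolation=0);cb=cv2.resize(b["frame"][120:190,285:385],None,fx=4,fy=4,interpolation=0)
mm=cv2.resize((m[120:190,285:385]*255).astype(np.uint8),None,fx=4,fy=4,interpolation=0)
cv=np.hstack([ca,np.vstack([cb,np.dstack([mm]*3)])[:600]]);cv2.imwrite("pics/crop.png",cv[:,:,::-1])
E
```

```text
blue ((515.4752807617188, -201.92633056640625), (117.60038757324219, 56.332149505615234), 85.26557159423828)
orange ((521.7225952148438, -121.30422973632812), (17.161272048950195, 42.30203628540039), 83.02945709228516) 
floor R-B 13.0 rack -6.0 [54 57 62] [120 121 124] [120 123 127]
rack ((548.2682495117188, 97.10673522949219), (96.440185546875, 51.762874603271484), 0.8599693775177002) ((549.7726440429688, 90.12890625), (104.19649505615234, 55.92595672607422), 0.8599710464477539)Traceback (most recent call last):
  File "<stdin>", line 22, in <module>
    return _nx.concatenate(arrs, 1, dtype=dtype, casting=casting)
           ~~~~~~~~~~~~~~~^^^^^^^^^^^^^^^^^^^^^^^^^^^^^^^^^^^^^^^
ValueError: all the input array dimensions except for the concatenation axis must match exactly, but along dimension 0, the array at index 0 has size 600 and the array at index 1 has size 560
```

Measurements:
- **Dock:** the pocket centre is at (515.5, -201.9) mm and dock +y points along 85.3°. That predicts the knob at (522, -122), and the orange blob gives (521.7, -121.3).
- **Rack:** it measures 104.2 mm long, so it is the medium one. Its centre is about (549.8, 93.8), with its long axis at 0.9°.

Grasping it now.

```bash
python3 - <<'E'
from h import *
x,y,th=.5498,.0938,np.radians(90.86)
bot.reach([x,y,.13],ori(th))
bot.servo_line([x,y,.030],velocity=.1)
hand.move_gripper(.035,35)
o=get_obs();print(o["gripper_width"],o["wrist_force"].round(2))
bot.servo_line([x,y,.12],velocity=.12)
o=get_obs();print(o["gripper_width"],o["wrist_force"].round(2))
d=np.radians(-4.73)
bot.reach([.5155,-.2019,.12],ori(d))
r=shot("wrist","w_held");o=get_obs();print(o["position"].round(4),o["time_s"])
E
```

```text
0.04361907343700225 [-1.72 -0.56  6.73]
0.04344753722475909 [ 0.54 -0.3  -2.25]
[ 0.5156 -0.201   0.1197] 8.9667
```

View pics/w_held.png

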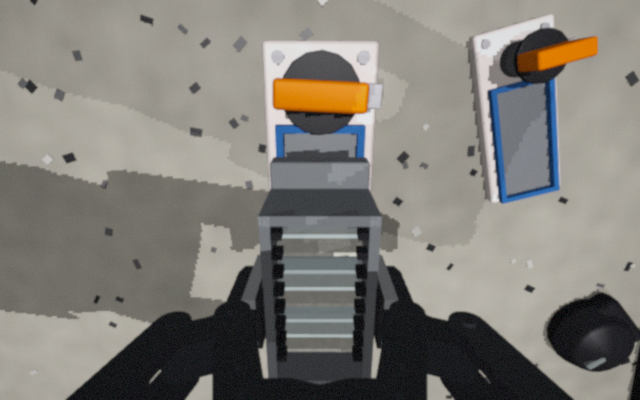

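Held view: the rack hangs square between the fingers, and its near tab edge lies along row 159 (cols 271–368). The pocket's near blue wall is at row 127, and the knob bar is at (320,97). I'll measure the rack's offset along its length, and the lateral alignment too.

```bash
python3 - <<'E'
from h import *
r=pickle.load(open("w_held.pkl","rb"));o=get_obs();print(o["position"].round(4))
ang=np.radians(85.27);u=np.array([np.cos(ang),np.sin(ang)]);v=np.array([u[1],-u[0]])
pc=np.array([.5155,-.2019])
loc=lambda px,z:np.round(((ray(r,px,z)[:,:2]-pc)@np.c_[v,u])*1000,1)  # dock-pocket frame x,y mm
h=cv2.cvtColor(r["frame"],cv2.COLOR_RGB2HSV)
roi=np.zeros((400,640),bool);roi[115:160,262:380]=1
bl=roi&(h[...,0]>100)&(h[...,0]<125)&(h[...,1]>130)
ys,xs=np.nonzero(bl)
for x in(285,300,320,340,355):
    c=np.nonzero(bl[:,x])[0];print(x,"wall rows",c.min(),c.max(),end=" ")
    g=r["frame"][145:175,x].astype(int).sum(1);e=145+np.argmax(np.abs(np.diff(g)));print("tab edge?",e, g[::3])
row=bl[145];c=np.nonzero(row)[0];print("row145 blue cols",c.min(),c.max(),loc([[c.min(),145],[c.max()+1,145]],.023))
print("wall outer (exp y 59.5)",loc([[320,bl[:,320].nonzero()[0].min()]],.023))
print("tab corners (exp y 52, x±22)",loc([[271,159],[368,159]],.102))
og=(h[...,0]>5)&(h[...,0]<22)&(h[...,1]>170);og[:,:250]=0;og[:,400:]=0
ys,xs=np.nonzero(og);P=ray(r,np.c_[xs,ys],.086)[:,:2]*1000;print("orange",cv2.minAreaRect(P.astype(np.float32)))
print("TCP in pocket frame",((np.array(o["position"])[:2]-pc)@np.c_[v,u]*1000).round(1))
E
```

```text
[ 0.5156 -0.201   0.1197]
285 wall rows 126 132 tab edge? 161 [348 383 375 355 254 182 351 389 379 382]
300 wall rows 129 132 tab edge? 150 [411 410 301 200 188 200 335 385 393 387]Traceback (most recent call last):
  File "<stdin>", line 11, in <module>
    return umr_minimum(a, axis, None, out, keepdims, initial, where)
ValueError: zero-size array to reduction operation minimum which has no identity
```

```bash
python3 - <<'E'
from h import *
r=pickle.load(open("w_held.pkl","rb"));o=get_obs()
ang=np.radians(85.27);u=np.array([np.cos(ang),np.sin(ang)]);v=np.array([u[1],-u[0]])
pc=np.array([.5155,-.2019])
loc=lambda px,z:np.round(((ray(r,px,z)[:,:2]-pc)@np.c_[v,u])*1000,1)
h=cv2.cvtColor(r["frame"],cv2.COLOR_RGB2HSV)
bl=(h[...,0]>100)&(h[...,0]<125)&(h[...,1]>130);bl[:,:262]=0;bl[:,380:]=0
for row in(136,140,146):
    c=np.nonzero(bl[row])[0];print(row,"blue cols",c.min(),c.max(),loc([[c.min(),row],[c.max()+1,row]],.023).tolist())
for x in(280,285,355,360):
    c=np.nonzero(bl[:160,x])[0];print(x,c.min(),loc([[x,c.min()]],.023).tolist())
print("tab",loc([[271,161],[368,161],[320,159]],.102).tolist())
og=(h[...,0]>5)&(h[...,0]<22)&(h[...,1]>170);og[:,:250]=0;og[:,400:]=0
ys,xs=np.nonzero(og);P=ray(r,np.c_[xs,ys],.086)[:,:2]*1000;print("orange",cv2.minAreaRect(P.astype(np.float32)))
print("TCP in pocket frame",((np.array(o["position"])[:2]-pc)@np.c_[v,u]*1000).round(1))
c=r["frame"][20:220,240:400];cv2.imwrite("pics/crop.png",cv2.resize(c,None,fx=3,fy=3,interpolation=0)[:,:,::-1])
E
```

```text
136 blue cols 276 363 [[-28.7, 51.9], [28.8, 52.0]]
140 blue cols 277 363 [[-28.2, 49.3], [28.9, 49.4]]
146 blue cols 277 363 [[-28.3, 45.3], [29.1, 45.4]]
280 126 [[-25.9, 58.3]]
285 126 [[-22.7, 58.3]]
355 126 [[22.6, 58.4]]
360 126 [[25.9, 58.4]]
tab [[-21.3, 52.9], [20.5, 53.0], [-0.2, 53.9]]
orange ((515.6754760742188, -191.58917236328125), (153.04132080078125, 46.796756744384766), 85.21819305419922)
TCP in pocket frame [0.1 0.9]
```

View pics/crop.png

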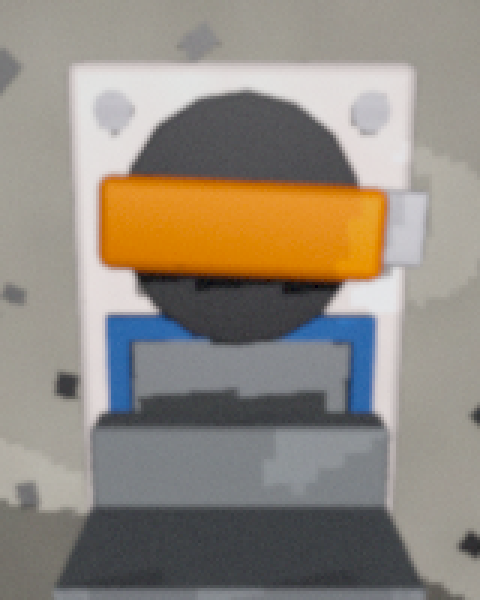

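The crop shows the tab's top edge at full-image row 162. The rack is laterally centred within about 0.3 mm and about 1 mm too far toward the knob. I'll correct that and lower it under force control.

```bash
python3 - <<'E'
from h import *
x,y=.5156,-.2028
bot.servo_line([x,y,.06],velocity=.08)
o=get_obs();f0=o["wrist_force"];print(o["position"].round(4),f0.round(2))
bot.servo_line([x,y,.048],velocity=.03)
z=.048
while z>.041:
    z-=.001;bot.servo_line([x,y,z],velocity=.02);bot.dwell(.1)
    o=get_obs();f=o["wrist_force"]-f0;print(round(z,4),o["position"].round(4),f.round(2))
    if f[2]>3:break
print(o["time_s"]);r=shot("wrist","w_place")
h=cv2.cvtColor(r["frame"],cv2.COLOR_RGB2HSV)
E
```

```text
[ 0.5159 -0.2029  0.0602] [ 0.64 -0.37 -2.24]
0.047 [ 0.5157 -0.2028  0.0471] [-0.22  0.95  0.44]
0.046 [ 0.5156 -0.2028  0.046 ] [-1.43  0.78 -0.26]
0.045 [ 0.5157 -0.2028  0.0455] [-2.56  2.02  7.12]
11.4667
```

View pics/w_place.png

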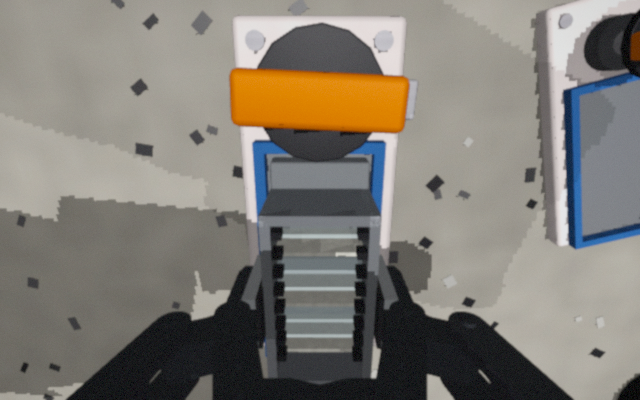

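The rack is inside the blue walls. Contact came at TCP 0.0455, which is the pocket floor height plus the grasp height. I'll release, rise and check.

```bash
python3 - <<'E'
from h import *
hand.move_gripper(.07)
bot.servo_line([.5156,-.2028,.12],velocity=.12)
ang=np.radians(-4.73)
bot.reach([.520,-.160,.22],ori(ang));r=shot("wrist","w_after");o=get_obs();print(o["time_s"],o["position"].round(4))
h=cv2.cvtColor(r["frame"],cv2.COLOR_RGB2HSV)
og=((h[...,0]>5)&(h[...,0]<22)&(h[...,1]>170)).astype(np.uint8)
n,l,s,c=cv2.connectedComponentsWithStats(og)
for k in range(1,n):
    if s[k,4]>300:
        ys,xs=np.nonzero(l==k);P=ray(r,np.c_[xs,ys],.086)[:,:2]*1000
        print(c[k].round(),s[k],cv2.minAreaRect(P.astype(np.float32)))
E
```

```text
13.2333 [ 0.5194 -0.1598  0.219 ]
[465. 117.] [444 107  43  21 603] ((633.6690063476562, -108.88499450683594), (31.43709945678711, 11.892879486083984), 10.102083206176758)
[318. 145.] [ 291  133   55   25 1194] ((522.0679321289062, -120.97588348388672), (17.710416793823242, 41.794761657714844), 82.83132934570312)
```

View pics/w_after.png

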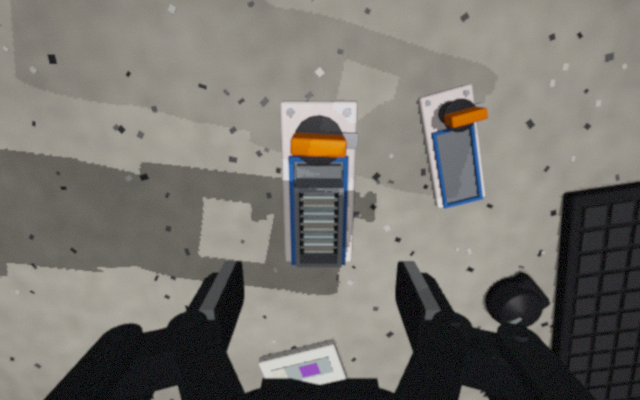

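The rack sits inside all four walls and looks level; the knob bar is at (318,145). The knob axis is about (522, -122.6) mm with the bar normal at 82.8°. Now I'll grip the knob, press it and turn it.

```bash
python3 - <<'E'
from h import *
x,y,t0=.5221,-.1226,np.radians(82.8)
hand.move_gripper(.034)
bot.reach([x,y,.14],ori(t0));f0=get_obs()["wrist_force"]
bot.servo_line([x,y,.077],velocity=.08)
P=lambda s:print(s,o["position"].round(4),(o["wrist_force"]-f0).round(1),o["ft_torque"].round(2),round(o["gripper_width"],4),round(o["time_s"],1))
o=get_obs();P("at")
hand.move_gripper(.008,40);o=get_obs();P("grip")
for z in(.073,.070,.0675,.0665):
    bot.servo_line([x,y,z],velocity=.03);o=get_obs();P(z)
    if (o["wrist_force"]-f0)[2]>22:break
E
```

```text
at [ 0.5225 -0.1227  0.0773] [-0.9 -0.6  0.1] [ 0.01  0.02 -0.04] 0.0344 15.9
grip [ 0.5225 -0.1226  0.0775] [-0.7  0.5  2.4] [ 0.06 -0.03 -0.01] 0.0133 16.2
0.073 [ 0.5225 -0.1227  0.0731] [-0.3 -0.2  5.1] [ 0.05 -0.12 -0.04] 0.0133 16.5
0.07 [ 0.5225 -0.1227  0.0702] [-0.7  1.   6.4] [ 0.13 -0.14 -0.06] 0.0136 16.8
0.0675 [ 0.5225 -0.1227  0.0678] [-1.4  0.2  8.7] [ 0.1  -0.05 -0.04] 0.0135 17.0
0.0665 [ 0.5227 -0.1227  0.0675] [-2.6  1.3 16.5] [ 0.21  0.43 -0.02] 0.0131 17.2
```

The spring force rose with travel and then hit the hard stop at about 10 mm. Turning now.

```bash
python3 - <<'E'
from h import *
q=np.array(get_obs()["joint_pos"]);end=1.45-.043+.03
for a in(.2,.5,.8,1.1,1.3,1.4,end):
    p=q.copy();p[5]+=a;bot.goto_joints(p);o=get_obs()
    print(round(a,3),o["joint_pos"][5].round(3)-q[5].round(3),o["position"].round(4),o["wrist_force"].round(1),o["ft_torque"].round(2),round(o["gripper_width"],4),round(o["time_s"],1))
    if np.abs(o["wrist_force"]).max()>35:print("stop");break
r=shot("wrist","w_turned")
E
```

```text
0.2 0.20100000000000007 [ 0.5226 -0.1227  0.0679] [-0.8  0.8  7.5] [ 0.1   0.26 -0.09] 0.0131 17.6
0.5 0.5010000000000001 [ 0.5226 -0.1228  0.0678] [-1.7 -0.9  7.5] [ 0.    0.29 -0.1 ] 0.0133 17.9
0.8 0.801 [ 0.5225 -0.1229  0.0678] [-1.1 -1.1  8.1] [-0.12  0.35 -0.05] 0.0133 18.3
1.1 1.101 [ 0.5224 -0.1229  0.0677] [-1.6 -0.6  7.4] [-0.17  0.41 -0.07] 0.0132 18.7
1.3 1.3010000000000002 [ 0.5223 -0.1229  0.0677] [-2.1 -1.   7.9] [-0.22  0.4  -0.03] 0.013 19.0
1.4 1.401 [ 0.5223 -0.1229  0.0677] [-2.  -2.1  8.5] [-0.21  0.43 -0.01] 0.0129 19.3
1.437 1.437 [ 0.5223 -0.1229  0.0677] [-1.5 -0.1  7.3] [-0.14  0.47  0.51] 0.0135 19.5
```

The moment jumped to 0.5 Nm at the last step, so the stop is reached. I'll release, lift and look.

```bash
python3 - <<'E'
from h import *
hand.move_gripper(.036)
o=get_obs();p=o["position"];bot.servo_line([p[0],p[1],.16],velocity=.12)
bot.reach([.520,-.165,.22],ori(np.radians(-4.73)));r=shot("wrist","w_locked");s=shot("scene","s_locked");print(get_obs()["time_s"])
h=cv2.cvtColor(r["frame"],cv2.COLOR_RGB2HSV)
og=((h[...,0]>5)&(h[...,0]<22)&(h[...,1]>170)).astype(np.uint8);og[:,400:]=0
ys,xs=np.nonzero(og);print(cv2.minAreaRect((ray(r,np.c_[xs,ys],.079)[:,:2]*1000).astype(np.float32)))
A=cv2.resize(r["frame"][90:280,240:400],(480,570),interpolation=cv2.INTER_CUBIC);B=cv2.resize(s["frame"][135:205,290:350],(320,373));B=cv2.copyMakeBorder(B,0,197,0,0,0)
cv2.imwrite("pics/fin.png",np.hstack([A,B])[:,:,::-1])
E
```

```text
21.35
((490.78631591796875, -284.28985595703125), (335.6018371582031, 184.14952087402344), 52.46516799926758)
```

View pics/fin.png

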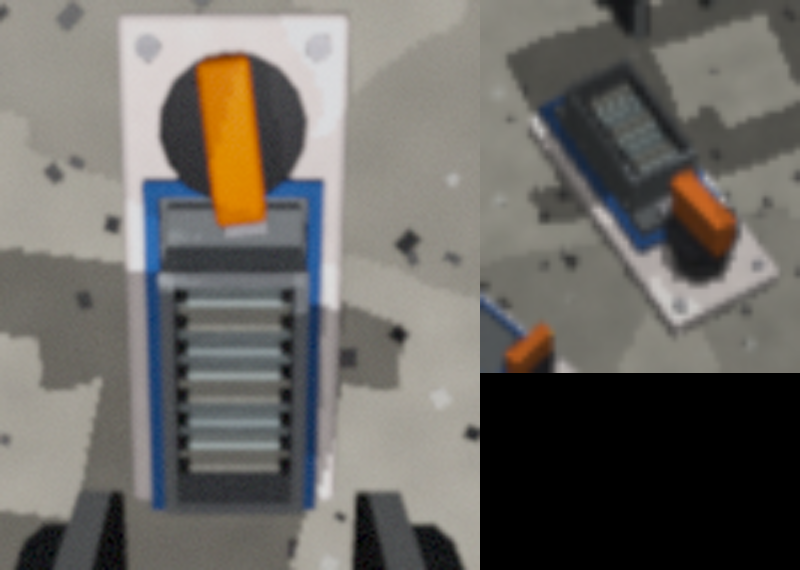

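The bar has turned to the dock's -y (about 6.5° short of it, which is 1.45 rad). The tongue tip shows over the tab, and the rack is in the pocket. As a last check I'll measure by parallax from the side whether the knob stayed down.

```bash
python3 - <<'E'
from h import *
bot.reach([.38,-.19,.20],ori(0));r=shot("wrist","w_side")
h=cv2.cvtColor(r["frame"],cv2.COLOR_RGB2HSV)
V=np.array(r["view"]);K=np.array(r["intrinsics"])
proj=lambda P:(lambda c:(c[:,:2]/c[:,2:]))((V[:3,:3]@P.T+V[:3,3:]).T@K.T)
t=np.radians(85.27)-1.45-np.pi/2   # bar local x direction
a=np.array([np.cos(t),np.sin(t)]);b=np.array([-a[1],a[0]])
for d in(0,.007,.010):
    P=np.array([[*(np.array([.5223,-.1228])+i*.022*a+j*.007*b),z-d] for i in(1,-1) for j in(1,-1) for z in(.056,.086)])
    p=proj(P);print(d,p.min(0).round(1),p.max(0).round(1))
c=p.mean(0)
og=((h[...,0]>5)&(h[...,0]<22)&(h[...,1]>150)).astype(np.uint8)
n,l,s,cc=cv2.connectedComponentsWithStats(og);k=1+np.argmin(np.hypot(*(cc[1:]-c).T)+1e3*(s[1:,4]<100));x,y,w,hh=s[k,:4]
print("meas",x,y,x+w,y+hh);print(get_obs()["time_s"])
E
```

```text
0 [491.8  74.7] [543.3 141.7]
0.007 [487.6  74.9] [536.9 140.1]
0.01 [485.9  75. ] [534.2 139.5]
meas 489 77 535 140
22.025
```

The measured right edge of the bar is at col 535. The model predicts 537 for 7 mm down and 543 for up, so the knob stayed down. Handing in.

```bash
python3 -c "
from workcell import *
hand_in();print(get_obs()['time_s'])"
```

```text
the job is handed in; nothing more can be done
the job is handed in; nothing more can be done
```

The medium rack is in the large dock's pocket and locked under the knob's tongue. I handed the job in at about 22 s on the robot's clock.

- **Rack:** I picked the medium one by its measured length of 104.2 mm and lowered it under force control. It touched down with about 7 N at the expected floor height, and I then let go. Pictures show it inside all four walls and looking level.
- **Knob:** I pressed it about 10 mm to its hard stop and turned it clockwise until the moment jumped to about 0.5 Nm at the stop. The last pictures show the bar at about 1.45 rad and the tongue over the rack's tab.
- **Knob stayed down:** after release, a side view put the bar's edge at column 535. The model predicts 537 for 7 mm down and 543 for fully up, so it agrees with the knob being held down to within about 2 pixels.
- **Failed or disagreeing checks:** one colour measurement of the bar's angle picked up other orange objects, so I read the angle from the picture. The pocket's position along its length differed by about 1 mm between the far and near views. I used the near one, well within the 2.5 mm play.
- **Other objects:** I didn't move or touch any of the other things on the bench.

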